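Sort cap-coded tubes and slide the red bin to its place

TASK

Sort the three parts tubes by cap colour, standing each one upright on the floor of the bin of the same colour. Once all three are sorted, slide the red bin across the mat, without lifting or tipping it, until it sits fully inside the yellow tape outline and square with it, its tubes still standing. Leave the blue bin about where it stands and do not disturb the flux tin or the solder reel.

Things in the scene. Friction and masses are not known exactly. Their poses are not given: they have to be found in the camera images.
- red_tube_1: upright screw-top parts tube, white body 24 mm across with a red cap 26 mm across on top (cap from 34 to 54 mm height); 54 mm tall, 30 g; origin at the centre of its underside, z up along it. It starts standing on the mat.
- red_tube_2: upright screw-top parts tube, white body 24 mm across with a red cap 26 mm across on top (cap from 34 to 54 mm height); 54 mm tall, 30 g; origin at the centre of its underside, z up along it. It starts standing on the mat. Same as red_tube_1.
- blue_tube: upright screw-top parts tube, white body 24 mm across with a blue cap 26 mm across on top (cap from 34 to 54 mm height); 54 mm tall, 30 g; origin at the centre of its underside, z up along it. It starts standing on the mat.
- red_bin: open red plastic bin, 124 (x) x 106 (y) mm outside, walls 32 mm high, 3 mm thick, floor 3 mm thick, 0.35 kg; origin at the centre of its underside. Inside its far (+x) end stands a grip fin, 12 mm thick in y, x +28 to +60 mm, top 56 mm above the bin's underside; blank white card on the near end. Free floor for tubes: x -59 to +28, y +-50 mm.
- red_bin_grip (a point): centre of the top of the red bin's grip fin, 44 mm along the bin's +x from its origin, 56 mm above its underside
- blue_bin: open blue plastic bin, 124 (x) x 106 (y) mm outside, walls 32 mm high, 3 mm thick, floor 3 mm thick, 0.35 kg; origin at the centre of its underside. Inside its far (+x) end stands a grip fin, 12 mm thick in y, x +28 to +60 mm, top 56 mm above the bin's underside; blank white card on the near end. Free floor for tubes: x -59 to +28, y +-50 mm. Same shape as the red bin.
- yellow_outline: rectangle of yellow tape, flat on the mat, no thickness to speak of; inside 148 mm (x) by 130 mm (y), tape 8 mm wide; origin at its centre, axes along its sides. The red bin's long side goes along its x.
- work_mat: dark green work mat fixed to the bench, 285 mm (x) by 630 mm (y), 6 mm thick; tubes, bins and outline all lie on its top, at z = 6 mm; origin at the centre of its underside
- flux_tin: small round flux tin with an ochre lid, 51 mm across, 19 mm high, at the left of the work; origin at the centre of its underside; a bystander
- solder_reel: reel of solder, grey wire between dark flanges, 55 mm across, 38 mm high, at the right of the work; origin at the centre of its underside; a bystander
Not all that is in view belongs to the job. There is more than one size of the red_bin; the one meant has the size given above.

How it is judged (in metres and radians):
On the way, in this order (a step that is already met when the one before it is completed fails the run):
1. all three tubes stand upright, let go, in the bin of their cap's colour (x of red_tube_1 in the frame of red_bin between -0.052 and 0.052 m and y of red_tube_1 in the frame of red_bin between -0.046 and 0.046 m and z of each of red_tube_1, red_tube_2 in the frame of red_bin below 0.01 m and angle between each of red_tube_1, red_tube_2, blue_tube's own z axis and vertical below 0.2 rad and x of red_tube_2 in the frame of red_bin between -0.052 and 0.052 m and y of red_tube_2 in the frame of red_bin between -0.046 and 0.046 m and x of blue_tube in the frame of blue_bin between -0.052 and 0.052 m and y of blue_tube in the frame of blue_bin between -0.046 and 0.046 m and z of blue_tube in the frame of blue_bin below 0.01 m and contact force between each of red_tube_1, red_tube_2, blue_tube and the fingers below 0.1 N), for 0.2 s.
2. then the red bin sits inside the yellow outline (x of red_bin in the frame of yellow_outline between -0.014 and 0.014 m and y of red_bin in the frame of yellow_outline between -0.014 and 0.014 m and angle between the x axis of red_bin and the x axis of yellow_outline, either way round below 0.2 rad and height (world z) of red_bin below 0.011 m), for 0.2 s.
At the end, for the whole second after the job is handed in: Each tube stands (within 0.2 rad of upright) on the floor of the bin of its cap's colour; the red bin rests on the mat with its centre within 14 mm, along each side, of the yellow outline's centre and within 0.2 rad of square; the blue bin is within 50 mm of where it started; all are at rest (all of step 2 and x of red_tube_1 in the frame of red_bin between -0.052 and 0.052 m and y of red_tube_1 in the frame of red_bin between -0.046 and 0.046 m and z of each of red_tube_1, red_tube_2 in the frame of red_bin below 0.01 m and angle between each of red_tube_1, red_tube_2, blue_tube's own z axis and vertical below 0.2 rad and x of red_tube_2 in the frame of red_bin between -0.052 and 0.052 m and y of red_tube_2 in the frame of red_bin between -0.046 and 0.046 m and x of blue_tube in the frame of blue_bin between -0.052 and 0.052 m and y of blue_tube in the frame of blue_bin between -0.046 and 0.046 m and z of blue_tube in the frame of blue_bin below 0.01 m and linear speed of each of red_tube_1, red_tube_2, blue_tube, red_bin, blue_bin below 0.02 m/s and distance of blue_bin from where it was at the start of the episode below 0.05 m); the robot touches nothing.
It fails at once if the red bin is lifted more than 12 mm or tipped more than 0.15 rad (height (world z) of red_bin above 0.018 m or angle between red_bin's own z axis and vertical above 0.15 rad).
It fails at once if the flux tin or the solder reel is moved more than 40 mm (distance of any of flux_tin, solder_reel from where it was at the start of the episode above 0.04 m).
It also fails if it takes over 64 s, if anything falls off the work surface, if the arm or the gripper's body presses on something with over 40 N, if the wrist force passes 120 N, or if a joint passes its speed limit or range.

ROBOT

A 6-joint arm with a two-finger parallel gripper is mounted at the origin on a cart in front of the work surface, level with it; the furniture and walls round the work are solid. World frame = base frame: x ahead of the robot, y to its left, z up, the work surface at z = 0. Lengths are in mm, angles in degrees, forces in N, time in s.
With the tool pointing down it reaches from about 350 to 975 mm from the base axis. Payload 7.1 kg.
Tool frame: the origin (TCP) lies at the very end of the fingers, on their centre line; the grasp point (between the pads) lies 19 mm behind it (env.tcp_to_grasp is the distance from the TCP to the grasp point, in mm); z points along the fingers, y is the line along which they close (so a half turn about z gives the same grasp; the last joint's range is limited). The gripper opens to 88 mm and grips with 3 to 60 N. Pads are 20 mm wide; open, the fingers measure 115 mm over their backs; the gripper's body (75 mm by 178 mm) begins 61 mm behind the grasp point.
Start: joints at [-68.239, 24.242, 93.386, -0, 62.372, -1.089], TCP at [242.711, -575.931, 222.675] pointing down, gripper open.
Joint ranges: [-172.04, 172.04], [-51.8, 120.97], [4.93, 147.93], [-75.15, 255.16], [6.16, 154.13], [-145.62, 145.62]. Speed limits (degrees/s): [136.94, 136.94, 172.46, 180, 180, 180].

INTERFACE

Orientations are given as a 3x3 rotation matrix whose columns are the frame's x, y, z axes.
In Python, from bench import status, eyes, order, env gives the robot as it stands. The module is installed in compiled form; this text tells all that it offers.
- The arm moves only by the tool servo_tool, never from a script. Its argument "increments" is a list of rows, each a list of 3 entries, a list of its own where there are three numbers: the turn, a rotation vector about the tool's x, y, z in degrees, then the shift along the tool's x, y, z in m, then the closure, from -1 (fully open) to 1 (shut). In form: [[[rx, ry, rz], [tx, ty, tz], fingers], ...]. A call has 1 to 8 rows; each row shifts and turns the commanded pose from where the row before left it, along the tool's axes as they then stand; what a row does not reach is not made up. A row lasts 1/8 s, in which the tool goes at most 62.5 mm and 10.7 degrees, less where a joint would pass 70% of its speed; a pose out of reach is approached as far as the arm can. A call with a gripper value outside its range is refused whole. The fingers move at their own pace and stop on an object; "newtons" is the grip in N (left out, the last holds). Time passes only in rows, so rows that do not move let the fingers close. It gives the time, the measured TCP pose, the force, the opening and the grip force at its end, in the units of the state.
- status.get_state(): the state, without advancing time (a new reading comes with each control period).
- eyes.get_image(name): name is "scene" or "top" or "wrist"; returns a dict with "color" (384x512x3 uint8, red, green, blue), "vertical_fov" (degrees; the focal length in pixels is half the picture's height over the tangent of half this angle, whatever the lens; pixels are square), "cx", "cy" (the principal point, pixels), "R" (3x3) and "t" (3): a world point X has camera coordinates R X + t; the wrist camera has in their place "T_tool_cam" (4x4, takes a point from camera to tool coordinates, whose origin is the TCP and whose axes are the flange's). Camera axes: x right, y down, z forward; pixel columns grow to the right and rows downward; lengths in mm; the calibration is good to about 2 mm. A picture is of the moment at which its call begins: read the wrist's pose just before it. There is no depth.
- order.job_done(): hands the job in; it is judged then, once.
The state is a dict: "clock": time; "qpos": joint angles; "qvel": joint speeds; "joint_torque": joint torques, N m; "ee_pos": TCP position; "orientation": TCP orientation; "wrist_force": force on the tool from outside, world axes, zero at the start; "ft_torque": the same for the moment, N m; "opening": finger opening in mm; "finger_force": force on a finger pad.
Only numpy, scipy, OpenCV 4.12 (cv2) and the standard library are available. Lean on these libraries where they do the work, as an engineer would, in place of code of your own. Each camera call takes 0.05 s, during which the arm holds its last target. There are 200 camera calls.

## Working session

There is one attempt and no reset: what is moved stays moved. The work goes in short steps, Python scripts to look and compute and a tool call to move; the robot and the scene stay as the last step left them, time stands still between calls to the robot, and variables do not carry over. Pictures are saved under pics/ and viewed, at most 10 in all, crops included, and the job is handed in when it is done.

Besides the shell and the picture viewer there is one more tool, called by a JSON object that holds its "fn" and its "kwargs". servo_tool: Moves the arm, as the interface text tells. Its arguments: {"type":"object","properties":{"increments":{"type":"array","items":{"type":"array"}},"newtons":{"type":"number"}},"required":["increments"]}

```bash
mkdir -p pics
python3 - <<'E'
from bench import status, eyes, env
import cv2, pickle
s=status.get_state(); print(s)
for n in ("scene","top"):
    i=eyes.get_image(n); pickle.dump(i,open(n+".pkl","wb")); cv2.imwrite(f"pics/{n}0.png",i["color"][:,:,::-1])
    print(n,i["vertical_fov"],i["cx"],i["cy"],i["R"],i["t"])
E
```

```text
{'clock': 0.0, 'qpos': array([-6.82392253e+01,  2.42850332e+01,  9.34323380e+01, -5.06270356e-04,
        6.23703010e+01, -1.08607203e+00]), 'qvel': array([ 0.00772936, -0.04705424, -0.04769051,  0.03178198, -0.00738037,
        0.02106495]), 'joint_torque': array([ 3.66068844e-04, -5.44633734e+01, -2.73669434e+01,  6.43215235e-02,
        2.27039790e-02, -1.30974768e-04]), 'ee_pos': array([ 242.50848216, -575.42823252,  221.88891777]), 'orientation': array([[ 9.21544412e-01,  3.88272542e-01, -5.74552627e-04],
       [ 3.88272967e-01, -9.21543321e-01,  1.41822485e-03],
       [ 2.11826332e-05, -1.53004044e-03, -9.99998829e-01]]), 'wrist_force': array([-0.26357572,  0.4286777 ,  0.37794166]), 'ft_torque': array([-0.04966535,  0.03902826, -0.01086204]), 'finger_force': 0.0, 'opening': 87.85105291892846}
scene 46.20205777303386 258.36889894153285 196.11825118969716 [[ 0.62826794 -0.77765387  0.02310526]
 [-0.41490594 -0.36003023 -0.83560235]
 [ 0.658128    0.51539566 -0.54884866]] [-305.15230192  262.44644732  999.21824472]
top 52.33492383815873 255.9346153524593 186.12807892504028 [[ 0.00872059 -0.99987351 -0.01330058]
 [-0.98172735 -0.00603227 -0.19019733]
 [ 0.19009304  0.01471618 -0.98165578]] [  16.86719497  498.85045519 1310.90262592]
```

View pics/scene0.png

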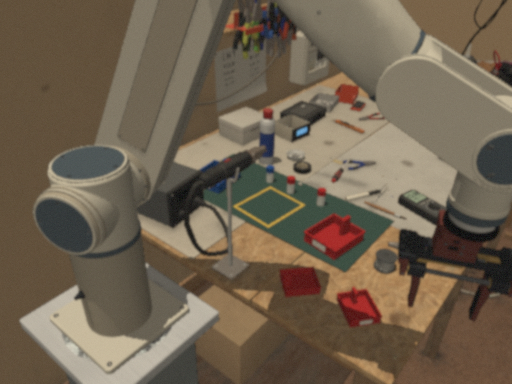

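View pics/top0.png

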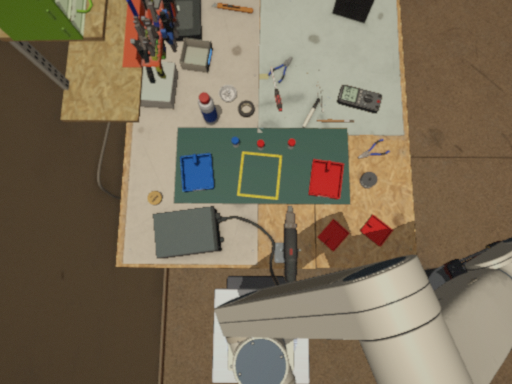

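The scene shows the arm at the right. The top view shows the blue bin at (198,173), the yellow outline at (260,175), the red bin on the mat at (326,179), the blue cap at (236,141) and the red caps at (261,144) and (292,143). The flux tin is at (155,198) and the reel at (369,180). A hot-air tool on a stand sits near (290,240), and two red decoys lie off the mat.

```bash
cat > h.py <<'E'
import numpy as np, cv2, pickle
def K(i):
    f=i["color"].shape[0]/2/np.tan(np.radians(i["vertical_fov"]/2)); return f
def p2w(i,u,v,z,R=None,t=None):
    R=i["R"] if R is None else R; t=i["t"] if t is None else t
    d=R.T@np.array([(u-i["cx"])/K(i),(v-i["cy"])/K(i),1]); c=-R.T@np.array(t)
    return c+d*(z-c[2])/d[2]
def masks(c):
    h=cv2.cvtColor(c,cv2.COLOR_RGB2HSV); H,S,V=[h[...,k].astype(int) for k in range(3)]
    return {"red":((H<8)|(H>172))&(S>140)&(V>70),"blue":(H>100)&(H<128)&(S>120)&(V>50),"yel":(H>20)&(H<35)&(S>120)&(V>110)}
def blobs(m,lo=8):
    n,l,s,c=cv2.connectedComponentsWithStats(m.astype(np.uint8),connectivity=8)
    return [(k,s[k],c[k],l==k) for k in range(1,n) if s[k][4]>=lo]
E
python3 - <<'E'
from h import *
for n in ("top","scene"):
    i=pickle.load(open(n+".pkl","rb")); m=masks(i["color"])
    print(n,"cam",-i["R"].T@i["t"])
    for k in m:
        for _,s,c,mm in blobs(m[k]):
            if n=="top" and not(120<c[1]<250 and 140<c[0]<400): continue
            r=cv2.minAreaRect(np.argwhere(mm)[:,::-1].astype(np.float32))
            w=[p2w(i,*c,z).round(0)[:2] for z in (6,38,58)]
            q=[p2w(i,*p,38 if k!="yel" else 6).round(0)[:2].tolist() for p in cv2.boxPoints(r)]
            print(k,s[4],c.round(1),*w, q if s[4]>200 else "")
i=pickle.load(open("top.pkl","rb"))
print(p2w(i,155,198,15),p2w(i,369,180,35), p2w(i,290,235,150),p2w(i,290,208,200))
cv2.imwrite("pics/crop.png",cv2.resize(i["color"][115:275,140:400,::-1],None,fx=3,fy=3,interpolation=cv2.INTER_CUBIC))
E
```

```text
top cam [2.40394580e+02 5.82784961e-01 1.38195951e+03]
red 42 [291.2 141.9] [ 673. -106.] [ 662. -104.] [ 656. -102.] 
red 44 [260.1 143. ] [668.   7.] [658.   7.] [652.   7.] 
red 1137 [326.  178.5] [ 536. -230.] [ 529. -225.] [ 525. -221.] [[472.0, -160.0], [601.0, -179.0], [587.0, -290.0], [458.0, -269.0]]
red 550 [376.1 230.2] [ 352. -400.] [ 350. -391.] [ 348. -385.] [[347.0, -334.0], [406.0, -381.0], [352.0, -448.0], [295.0, -401.0]]
red 539 [333.  234.8] [ 335. -250.] [ 333. -244.] [ 332. -240.] [[325.0, -188.0], [390.0, -245.0], [341.0, -299.0], [277.0, -242.0]]
blue 47 [234.7 140.1] [679. 101.] [669.  98.] [662.  97.] 
blue 1142 [196.4 171.7] [559. 237.] [551. 232.] [547. 228.] [[611.0, 297.0], [623.0, 183.0], [491.0, 167.0], [480.0, 279.0]]
yel 459 [259.4 175.2] [547.   9.] [540.   9.] [536.   9.] [[473.0, 91.0], [639.0, 78.0], [624.0, -73.0], [459.0, -56.0]]
scene cam [-357.00550807 -657.80695737  774.77108859]
red 172 [243.4  25.7] [2262. 1576.] [2153. 1483.] [2085. 1425.] 
red 74 [284.7  30.8] [2351. 1267.] [2239. 1187.] [2168. 1137.] 
red 28 [497.6  65.6] [2549. -118.] 
[... 888 characters left out ...]
 131.5] [1047.  227.] [989. 191.] [952. 167.] 
blue 140 [267.2 143.5] [869. 267.] [818. 229.] [786. 205.] 
blue 34 [209.8 165.6] [604. 311.] [564. 271.] [539. 246.] 
blue 29 [269.7 168.7] [724. 142.] [679. 109.] [651.  88.] 
blue 100 [218.7 186.8] [524. 194.] [487. 159.] [464. 137.] 
yel 16 [246.6  25.2] [2288. 1568.] [2178. 1475.] [2109. 1418.] 
yel 28 [244.6  37.9] [2002. 1343.] [1904. 1260.] [1842. 1208.] 
yel 468 [268.6 206.7] [540.   4.] [503. -23.] [479. -40.] [[476.0, 91.0], [733.0, 81.0], [617.0, -75.0], [395.0, -51.0]]
[459.90529241 379.56242093  15.        ] [ 525.56320732 -375.73960772   35.        ] [323.70189652 -89.01180971 150.        ] [402.08324774 -86.01675341 200.        ]
```

View pics/crop.png

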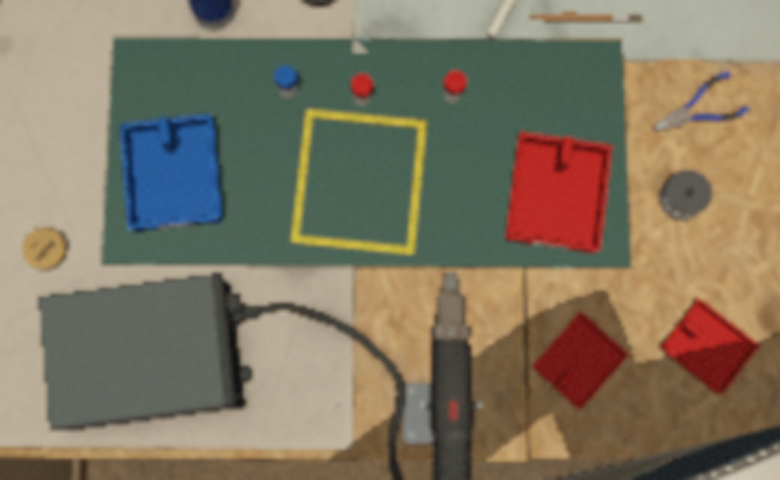

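{"fn": "servo_tool", "kwargs": {"increments": [[[0,0,-9.6],[0,0,0],-1],[[0,0,-9.6],[0,0,0],-1],[[0,0,-9.6],[0,0,0],-1],[[0,0,-9.6],[0,0,0],-1],[[0,0,-9.6],[0,0,0],-1],[[0,0,-9.6],[0,0,0],-1],[[0,0,-9.6],[0,0,0],-1]], "newtons": 15}}

```text
clock: 0.98
ee_pos: [242.6, -575.6, 222.2]
orientation: [[-0.006, 1.0, -0.0], [1.0, 0.006, 0.001], [0.001, -0.0, -1.0]]
wrist_force: [-0.6, 0.0, -0.7]
opening: 88.1
finger_force: 0.0
```

{"fn": "servo_tool", "kwargs": {"increments": [[[0,0,0],[0.03,0.03,0],-1],[[0,0,0],[0.04,0.035,-0.005],-1],[[0,0,0],[0.04,0.035,-0.005],-1],[[0,0,0],[0.04,0.035,-0.005],-1],[[0,0,0],[0.04,0.035,-0.005],-1],[[0,0,0],[0.04,0.03,-0.005],-1],[[0,0,0],[0.04,0.03,-0.005],-1],[[0,0,0],[0.03,0.02,0],-1]]}}

```text
clock: 1.98
ee_pos: [493.6, -274.0, 252.8]
orientation: [[-0.002, 1.0, 0.0], [1.0, 0.002, -0.0], [-0.0, 0.0, -1.0]]
wrist_force: [-0.3, -0.3, 0.1]
opening: 87.6
finger_force: 0.0
```

```bash
cat >> h.py <<'E'
def wrist(name):
    from bench import status, eyes
    s=status.get_state(); i=eyes.get_image("wrist")
    Rt=np.array(s["orientation"]); M=np.array(i["T_tool_cam"])
    Rc=Rt@M[:3,:3]; c=Rt@M[:3,3]+s["ee_pos"]
    i["R"]=Rc.T; i["t"]=-Rc.T@c
    cv2.imwrite(f"pics/{name}.png",i["color"][:,:,::-1]); pickle.dump(i,open(name+".pkl","wb")); return s,i
E
python3 - <<'E'
from h import *
s,i=wrist("w1"); print(s["clock"],s["ee_pos"],s["qpos"]); print("cam",-i["R"].T@i["t"],i["R"],i["vertical_fov"])
a=pickle.load(open("top.pkl","rb"));b=pickle.load(open("scene.pkl","rb"))
for z in (50,100,150,200): print(z,p2w(a,290,208,z),p2w(b,258,153,z))
E
```

```text
1.975 [ 493.55628021 -273.98640035  252.8439772 ] [-3.02482418e+01  1.71930888e+01  9.96131680e+01  9.18768114e-03
  6.31770375e+01 -3.03660078e+01]
cam [ 493.05859571 -191.97907013  415.79181842] [[ 0.99999667  0.00208808  0.00151604]
 [ 0.00154287 -0.95477163  0.2973361 ]
 [ 0.00206833 -0.29733277 -0.95477167]] 62.994899303724964
50 [422.60281717 -97.00691905  50.        ] [721.06931705 193.26682026  50.        ]
100 [415.76296069 -93.3435305  100.        ] [646.69584644 134.55353885 100.        ]
150 [408.92310421 -89.68014196 150.        ] [572.32237583  75.84025744 150.        ]
200 [402.08324774 -86.01675341 200.        ] [497.94890522  17.12697603 200.        ]
```

View pics/w1.png

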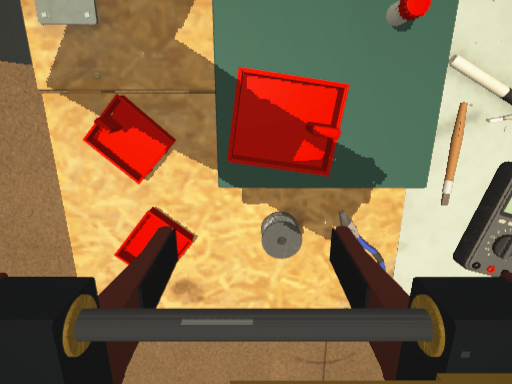

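The wrist view (right = +x, up = +y) shows the red bin's rim corners at about (240,69), (348,83), (329,174) and (230,163), with the fin at the right. A red tube cap is at (413,8), and the reel at (281,235) is clear of the fingers.

```bash
cat >> h.py <<'E'
def rect(i,mm,z):
    cs,_=cv2.findContours(mm.astype(np.uint8),cv2.RETR_EXTERNAL,cv2.CHAIN_APPROX_NONE)
    h=cv2.convexHull(max(cs,key=len))[:,0]
    w=np.array([p2w(i,u,v,z)[:2] for u,v in h],np.float32)
    r=cv2.minAreaRect(w); a=r[2]
    b=cv2.boxPoints(r); e=[b[1]-b[0],b[2]-b[1]]; e=max(e,key=np.linalg.norm)
    yaw=(np.degrees(np.arctan2(e[1],e[0]))+90)%180-90
    return np.round(r[0],1),np.round(r[1],1),round(yaw,2)
E
python3 - <<'E'
from h import *
i=pickle.load(open("w1.pkl","rb"))
for k,s,c,mm in blobs(masks(i["color"])["red"],100): print(s,c.round(1),rect(i,mm,38),p2w(i,*c,55).round(1))
i=pickle.load(open("top.pkl","rb")); m=masks(i["color"])
for n,z in (("red",38),("blue",38),("yel",6)):
    for k,s,c,mm in blobs(m[n],400):
        if 120<c[1]<220: print(n,rect(i,mm,z))
E
```

```text
[398   0  33  21 523] [413.1   8.2] (array([ 664.7, -106.3]), array([34., 19.]), np.float32(0.14)) [ 656.5 -108.5   55. ]
[  227    67   123   110 10351] [285.7 121.3] (array([ 532.9, -226.6]), array([110.5, 130.1]), np.float32(-8.26)) [ 530.1 -221.8   55. ]
[  83   94   93   90 4366] [128.6 138.2] (array([ 344.1, -244.6]), array([75.4, 85.5]), np.float32(-42.04)) [ 350.8 -241.2   55. ]
[ 115  207   79   59 1702] [151.7 235.8] (array([ 361.8, -387. ]), array([92.5, 71.4]), np.float32(50.88)) [ 365.7 -363.6   55. ]
red (array([ 529.9, -224.6]), array([110.5, 130.2]), np.float32(-8.33))
blue (array([551.6, 231.7]), array([132.3, 113.3]), np.float32(6.77))
yel (array([548.4,   9.4]), array([149. , 166.4]), np.float32(-5.41))
```

{"fn": "servo_tool", "kwargs": {"increments": [[[0,0,0],[0.02,0.02,0],-1],[[0,0,0],[0.03,0.03,0],-1],[[0,0,0],[0.03,0.03,0],-1],[[0,0,0],[0.03,0.03,0],-1],[[0,0,0],[0.02,0.02,0],-1],[[0,0,0],[0,0,0],-1]]}}

```text
clock: 2.78
ee_pos: [623.0, -144.4, 252.0]
orientation: [[-0.003, 1.0, -0.001], [1.0, 0.003, 0.0], [0.0, -0.001, -1.0]]
wrist_force: [-0.1, -0.0, 0.1]
opening: 88.1
finger_force: 0.0
```

Run:
```python
from h import *
s,i=wrist("w2"); m=masks(i["color"]); print(s["ee_pos"])
for n in m:
    for k,st,c,mm in blobs(m[n],150): print(n,st,c.round(1),p2w(i,*c,52).round(1), rect(i,mm,60 if n!="yel" else 6))
```

```text
[ 622.99267415 -144.36235144  251.99376198]
red [271  10  27  31 615] [283.9  24.8] [654.3   6.1  52. ] (array([653.6,   4.2]), array([27.4, 26.1]), np.float32(80.18))
red [273 120  24  25 450] [284.7 131.9] [ 658.8 -104.2   52. ] (array([ 657.8, -103.5]), array([25.8, 26.7]), np.float32(-88.74))
red [ 133  174  105   95 7322] [186.2 217.2] [ 539.6 -209.7   52. ] (array([ 537.8, -213.5]), array([110.8, 120.5]), np.float32(-8.31))
red [   4  193   88   78 3713] [ 47.3 230.8] [ 363.1 -228.6   52. ] (array([ 368.5, -225.8]), array([79.4, 81.6]), np.float32(-42.44))
yel [ 120    0  145  103 2319] [192.3  64.8] [556.8 -33.   52. ] (array([547.2,  -8.6]), array([113.6, 165.3]), np.float32(-5.31))
yel [ 75 192  55  47 887] [110.1 214.7] [ 445.3 -206.6   52. ] (array([ 410.1, -226. ]), array([69.1, 70.9]), np.float32(-0.03))
yel [ 82 246  26  20 153] [ 91.2 254.3] [ 413.5 -261.6   52. ] (array([ 387.4, -285.9]), array([41.4, 23.9]), np.float32(34.18))
yel [102 263  16  20 180] [108.8 273.7] [ 432.5 -290.2   52. ] (array([ 407.9, -318.2]), array([32.9, 19.8]), np.float32(45.03))
yel [161 272  39  29 492] [179.7 284.9] [ 525. -307.   52.] (array([ 507.2, -338.1]), array([72. , 37.6]), np.float32(36.67))
yel [205 272  46  36 685] [228.1 287.1] [ 589.6 -310.3   52. ] (array([ 584.9, -346.4]), array([67.5, 61.6]), np.float32(0.17))
yel [274 273  33   8 154] [290.4 275.6] [ 672.6 -292.4   52. ] (array([ 678.3, -323.1]), array([47.8, 12. ]), np.float32(0.17))
yel [136 342  88  15 450] [178.8 348. ] [ 516.7 -411.7   52. ] (array([ 504.2, -458.1]), array([140.7,  28.2]), np.float32(0.16))
yel [217 342  28  12 153] [230.6 347.7] [ 591.1 -410.9   52. ] (array([ 587.1, -455.3]), array([17.5, 44.4]), np.float32(-15.25))
```

View pics/w2.png

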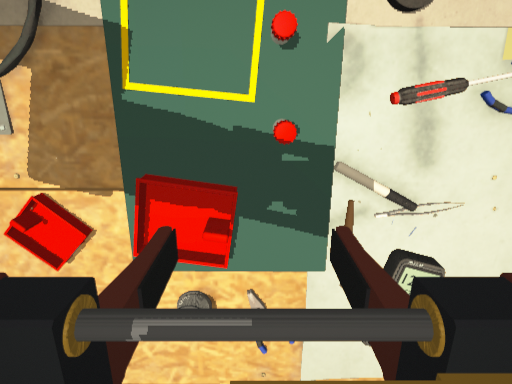

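The view shows red caps at (285,25) and (285,132), and the outline's near corners at (125,88) and (253,100). Both caps measure 26 to 27 mm, which matches. I'll pick the right-hand red tube first.

{"fn": "servo_tool", "kwargs": {"increments": [[[0,0,0],[0.021,0.018,0.02],-0.3],[[0,0,0],[0.02,0.017,0.035],-0.3],[[0,0,0],[0,0,0.045],-0.3],[[0,0,0],[0,0,0.045],-0.3],[[0,0,0],[0,0,0.04],-0.3],[[0,0,0],[0,0,0.02],-0.3],[[0,0,0],[0,0,0.01],-0.3],[[0,0,0],[0,0,0],-0.3]]}}

```text
clock: 3.82
ee_pos: [657.5, -105.0, 38.1]
orientation: [[-0.001, 1.0, 0.0], [1.0, 0.001, -0.0], [-0.0, 0.0, -1.0]]
wrist_force: [0.9, 0.3, -0.5]
opening: 57.0
finger_force: 0.0
```

{"fn": "servo_tool", "kwargs": {"increments": [[[0,0,0],[0,0,0],1],[[0,0,0],[0,0,0],1],[[0,0,0],[0,0,0],1],[[0,0,0],[0,0,0],1],[[0,0,0],[0,0,0],1],[[0,0,0],[0,0,0],1]]}}

```text
clock: 4.58
ee_pos: [657.6, -104.6, 38.1]
orientation: [[-0.001, 1.0, 0.001], [1.0, 0.001, -0.0], [-0.0, 0.001, -1.0]]
wrist_force: [-0.8, 0.4, 4.7]
opening: 25.9
finger_force: 15.0
```

{"fn": "servo_tool", "kwargs": {"increments": [[[0,0,0],[0,0,-0.03],1],[[0,0,0],[0,0,-0.04],1],[[0,0,0],[-0.02,-0.02,-0.01],1],[[0,0,0],[-0.03,-0.03,0],1],[[0,0,0],[-0.035,-0.035,0],1],[[0,0,0],[-0.035,-0.035,0],1],[[0,0,0],[-0.023,-0.025,0],1],[[0,0,0],[0,0,0],1]]}}

```text
clock: 5.58
ee_pos: [508.9, -249.1, 116.6]
orientation: [[0.003, 1.0, -0.003], [1.0, -0.003, 0.001], [0.001, -0.003, -1.0]]
wrist_force: [0.8, 0.7, -0.3]
opening: 25.6
finger_force: 15.0
```

{"fn": "servo_tool", "kwargs": {"increments": [[[0,0,0],[0,0,0.03],1],[[0,0,0],[0,0,0.03],1],[[0,0,0],[0,0,0.012],1],[[0,0,0],[0,0,0.003],1],[[0,0,0],[0,0,0],1]]}}

```text
clock: 6.2
ee_pos: [512.9, -247.7, 43.1]
orientation: [[-0.001, 1.0, 0.001], [1.0, 0.001, -0.0], [-0.0, 0.001, -1.0]]
wrist_force: [-0.2, -0.3, -0.1]
opening: 26.0
finger_force: 15.0
```

{"fn": "servo_tool", "kwargs": {"increments": [[[0,0,0],[0,0,0.002],1],[[0,0,0],[0,0,0],1],[[0,0,0],[0,0,0],0.1],[[0,0,0],[0,0,0],0.1],[[0,0,0],[0,0,0],0.1],[[0,0,0],[0,0,-0.02],0.1],[[0,0,0],[0,0,-0.04],0.0],[[0,0,0],[0,0,-0.04],0.0]]}}

```text
clock: 7.2
ee_pos: [512.4, -247.7, 142.9]
orientation: [[-0.001, 1.0, 0.0], [1.0, 0.001, -0.0], [-0.0, 0.0, -1.0]]
wrist_force: [0.7, -0.4, 0.9]
opening: 44.0
finger_force: 0.0
```

{"fn": "servo_tool", "kwargs": {"increments": [[[0,0,0],[0.02,0.01,0],-0.3],[[0,0,0],[0.035,0.02,0],-0.3],[[0,0,0],[0.04,0.022,0],-0.3],[[0,0,0],[0.04,0.022,0],-0.3],[[0,0,0],[0.04,0.022,0],-0.3],[[0,0,0],[0.04,0.022,0],-0.3],[[0,0,0],[0.028,0.018,0],-0.3],[[0,0,0],[0.01,0.0055,0],-0.3]]}}

```text
clock: 8.2
ee_pos: [654.7, 7.0, 142.0]
orientation: [[-0.003, 1.0, 0.002], [1.0, 0.003, 0.0], [0.0, 0.002, -1.0]]
wrist_force: [0.9, 0.2, 0.1]
opening: 57.2
finger_force: 0.0
```

{"fn": "servo_tool", "kwargs": {"increments": [[[0,0,0],[0,0,0.03],-0.3],[[0,0,0],[0,0,0.04],-0.3],[[0,0,0],[0,0,0.025],-0.3],[[0,0,0],[0,0,0.01],-0.3],[[0,0,0],[0,0,0],-0.3]]}}

```text
clock: 8.82
ee_pos: [653.5, 4.8, 35.9]
orientation: [[-0.0, 1.0, -0.001], [1.0, 0.0, -0.0], [-0.0, -0.001, -1.0]]
wrist_force: [0.3, 0.4, 0.3]
opening: 57.0
finger_force: 0.0
```

{"fn": "servo_tool", "kwargs": {"increments": [[[0,0,0],[0,0,-0.002],-0.3],[[0,0,0],[0,0,0],1],[[0,0,0],[0,0,0],1],[[0,0,0],[0,0,0],1],[[0,0,0],[0,0,0],1],[[0,0,0],[0,0,0],1],[[0,0,0],[0,0,-0.04],1],[[0,0,0],[0,0,-0.04],1]]}}

```text
clock: 9.82
ee_pos: [653.1, 5.4, 117.8]
orientation: [[-0.001, 1.0, -0.002], [1.0, 0.001, 0.0], [0.0, -0.002, -1.0]]
wrist_force: [0.1, -0.4, 0.1]
opening: 25.4
finger_force: 15.0
```

{"fn": "servo_tool", "kwargs": {"increments": [[[0,0,0],[-0.015,-0.01,0],1],[[0,0,0],[-0.03,-0.02,0],1],[[0,0,0],[-0.035,-0.023,0],1],[[0,0,0],[-0.035,-0.023,0],1],[[0,0,0],[-0.035,-0.023,0],1],[[0,0,0],[-0.035,-0.023,0],1],[[0,0,0],[-0.02,-0.012,0],1],[[0,0,0],[0,0,0],1]]}}

```text
clock: 10.82
ee_pos: [517.8, -200.8, 116.5]
orientation: [[0.002, 1.0, -0.002], [1.0, -0.002, 0.001], [0.001, -0.002, -1.0]]
wrist_force: [-0.3, 0.0, -0.2]
opening: 25.7
finger_force: 15.0
```

{"fn": "servo_tool", "kwargs": {"increments": [[[0,0,0],[0,0,0.03],1],[[0,0,0],[0,0,0.03],1],[[0,0,0],[0,0,0.012],1],[[0,0,0],[0,0,0.003],1],[[0,0,0],[0,0,0],1]]}}

```text
clock: 11.45
ee_pos: [520.4, -199.6, 43.1]
orientation: [[-0.001, 1.0, 0.001], [1.0, 0.001, -0.0], [-0.0, 0.001, -1.0]]
wrist_force: [-0.5, 0.3, -1.2]
opening: 25.3
finger_force: 15.0
```

{"fn": "servo_tool", "kwargs": {"increments": [[[0,0,0],[0,0,0.002],1],[[0,0,0],[0,0,0],1],[[0,0,0],[0,0,0],0.1],[[0,0,0],[0,0,0],0.1],[[0,0,0],[0,0,0],0.1],[[0,0,0],[0,0,-0.02],0.1],[[0,0,0],[0,0,-0.04],0.0],[[0,0,0],[0,0,-0.04],0.0]]}}

```text
clock: 12.45
ee_pos: [519.6, -199.6, 141.5]
orientation: [[-0.001, 1.0, -0.001], [1.0, 0.001, 0.0], [0.0, -0.001, -1.0]]
wrist_force: [0.8, -1.7, -0.5]
opening: 43.8
finger_force: 0.0
```

{"fn": "servo_tool", "kwargs": {"increments": [[[0,0,0],[0.025,0.01,-0.02],-0.3],[[0,0,0],[0.042,0.021,-0.04],-0.3],[[0,0,0],[0.045,0.022,-0.04],-0.3],[[0,0,0],[0.045,0.022,0],-0.3],[[0,0,0],[0.045,0.022,0],-0.3],[[0,0,0],[0.042,0.022,0],-0.3],[[0,0,0],[0.01,0.01,0],-0.3],[[0,0,0],[0,0,0],-0.3]]}}

```text
clock: 13.45
ee_pos: [648.2, 53.4, 239.3]
orientation: [[-0.002, 1.0, -0.001], [1.0, 0.002, -0.0], [-0.0, -0.001, -1.0]]
wrist_force: [0.7, 0.3, 0.1]
opening: 57.2
finger_force: 0.0
```

Run:
```python
from h import *
from bench import eyes
s,i=wrist("w3"); m=masks(i["color"]); print(s["ee_pos"],s["clock"])
for n,z in (("blue",38),("yel",6),("red",38)):
    for k,st,c,mm in blobs(m[n],200):
        if st[1]<250: print(n,st,c.round(1),p2w(i,*c,52).round(1), rect(i,mm,z))
t=eyes.get_image("top"); a=cv2.resize(t["color"][115:215,140:400,::-1],None,fx=2,fy=2,interpolation=cv2.INTER_CUBIC)
b=cv2.resize(i["color"][:,:,::-1],(520,390)); cv2.imwrite("pics/both3.png",np.vstack([a,b]))
```

```text
[648.16390594  53.43537051 239.26717211] 13.45
blue [  99    0  131   61 6832] [163.7  27.1] [557.6 199.   52. ] (array([555.9, 198.1]), array([132.5,  56.9]), np.float32(0.13))
blue [ 339    0   53   66 1560] [358.6  41.3] [755.1 186.4  52. ] (array([762.2, 189.7]), array([47.8, 60.7]), np.float32(-66.91))
blue [257 119  24  25 464] [268.3 131.1] [664.5  95.8  52. ] (array([665.5,  94.1]), array([26.5, 27.3]), np.float32(-89.68))
yel [ 114  132  132  118 2730] [176.5 183.4] [558.9  35.5  52. ] (array([548.6,   7.8]), array([148. , 165.2]), np.float32(-5.42))
red [ 409    0   78   35 2047] [442.4  14. ] [836.  211.4  52. ] (array([846.7, 211.4]), array([78.4, 31.5]), np.float32(0.13))
red [171 227  27  37 261] [184.8 244.3] [563.7 -42.7  52. ] (array([558.4, -51.4]), array([60.8, 17.5]), np.float32(68.41))
red [309 227  27  37 236] [321.2 243.2] [732.1 -40.9  52. ] (array([735.2, -47.9]), array([18. , 55.3]), np.float32(-62.89))
```

View pics/both3.png

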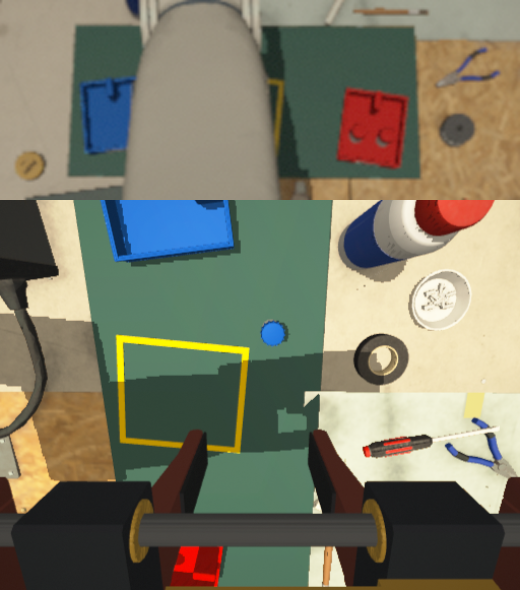

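Both red tubes stand in the red bin (top crop, (355,132) and (385,135)). The wrist view shows the blue cap at (268,131) in raw pixels, and the outline whole, measuring 148 x 165 mm as it should.

{"fn": "servo_tool", "kwargs": {"increments": [[[0,0,0],[0.02,0.008,0.02],-0.3],[[0,0,0],[0.0215,0.0085,0.035],-0.3],[[0,0,0],[0,0,0.045],-0.3],[[0,0,0],[0,0,0.045],-0.3],[[0,0,0],[0,0,0.035],-0.3],[[0,0,0],[0,0,0.015],-0.3],[[0,0,0],[0,0,0.007],-0.3],[[0,0,0],[0,0,0],-0.3]]}}

```text
clock: 14.55
ee_pos: [665.1, 94.8, 38.1]
orientation: [[-0.001, 1.0, 0.001], [1.0, 0.001, 0.0], [0.0, 0.001, -1.0]]
wrist_force: [0.3, -0.3, -0.4]
opening: 57.1
finger_force: 0.0
```

{"fn": "servo_tool", "kwargs": {"increments": [[[0,0,0],[0,0,0],1],[[0,0,0],[0,0,0],1],[[0,0,0],[0,0,0],1],[[0,0,0],[0,0,0],1],[[0,0,0],[0,0,0],1],[[0,0,0],[0,0,0],1]]}}

```text
clock: 15.3
ee_pos: [664.9, 94.8, 38.1]
orientation: [[-0.001, 1.0, 0.001], [1.0, 0.001, 0.0], [0.0, 0.001, -1.0]]
wrist_force: [-0.0, 0.4, 4.5]
opening: 25.7
finger_force: 15.0
```

{"fn": "servo_tool", "kwargs": {"increments": [[[0,0,0],[0,0,-0.03],1],[[0,0,0],[0,0,-0.04],1],[[0,0,0],[0.015,-0.015,-0.01],1],[[0,0,0],[0.03,-0.028,0],1],[[0,0,0],[0.035,-0.032,0],1],[[0,0,0],[0.035,-0.032,0],1],[[0,0,0],[0.02,-0.02,0],1],[[0,0,0],[0,0,0],1]]}}

```text
clock: 16.3
ee_pos: [534.5, 231.0, 116.6]
orientation: [[-0.004, 1.0, -0.003], [1.0, 0.004, -0.001], [-0.001, -0.003, -1.0]]
wrist_force: [0.2, 0.6, -0.4]
opening: 25.7
finger_force: 15.0
```

{"fn": "servo_tool", "kwargs": {"increments": [[[0,0,0],[0,0,0.03],1],[[0,0,0],[0,0,0.03],1],[[0,0,0],[0,0,0.012],1],[[0,0,0],[0,0,0.003],1],[[0,0,0],[0,0,0],1]]}}

```text
clock: 16.92
ee_pos: [538.0, 229.7, 43.1]
orientation: [[-0.001, 1.0, 0.001], [1.0, 0.001, 0.0], [0.0, 0.001, -1.0]]
wrist_force: [-0.3, -0.1, 0.0]
opening: 25.7
finger_force: 15.0
```

{"fn": "servo_tool", "kwargs": {"increments": [[[0,0,0],[0,0,0.002],1],[[0,0,0],[0,0,0],1],[[0,0,0],[0,0,0],0.1],[[0,0,0],[0,0,0],0.1],[[0,0,0],[0,0,0],0.1],[[0,0,0],[0,0,-0.02],0.1],[[0,0,0],[0,0,-0.04],0.0],[[0,0,0],[0,0,-0.05],0.0]]}}

```text
clock: 17.92
ee_pos: [537.0, 229.5, 152.3]
orientation: [[-0.001, 1.0, -0.001], [1.0, 0.001, -0.0], [-0.0, -0.001, -1.0]]
wrist_force: [0.7, -0.0, 0.4]
opening: 43.8
finger_force: 0.0
```

{"fn": "servo_tool", "kwargs": {"increments": [[[0,0,0],[-0.025,0.01,-0.03],-0.3],[[0,0,0],[-0.045,0.015,-0.04],-0.3],[[0,0,0],[-0.05,0.015,-0.03],-0.3],[[0,0,0],[-0.05,0.01,0],-0.3],[[0,0,0],[-0.05,0.01,0],-0.3],[[0,0,0],[-0.05,0,0],-0.3],[[0,0,0],[-0.05,0,0],-0.3],[[0,0,0],[-0.04,0,0],-0.3]]}}

```text
clock: 18.92
ee_pos: [597.6, -132.2, 252.3]
orientation: [[-0.0, 1.0, 0.001], [1.0, 0.0, -0.0], [-0.0, 0.001, -1.0]]
wrist_force: [1.0, -0.0, 0.0]
opening: 56.7
finger_force: 0.0
```

{"fn": "servo_tool", "kwargs": {"increments": [[[0,0,9.83],[0,0,0],-0.3],[[0,0,9.83],[0,0,0],-0.3],[[0,0,9.83],[0,0,0],-0.3],[[0,0,9.83],[0,0,0],-0.3],[[0,0,9.83],[0,0,0],-0.3],[[0,0,9.83],[0,0,0],-0.3],[[0,0,9.83],[0,0,0],-0.3],[[0,0,9.83],[0,0,0],-0.3]]}}

```text
clock: 19.92
ee_pos: [597.7, -130.2, 252.2]
orientation: [[0.981, 0.192, 0.001], [0.192, -0.981, -0.0], [0.001, 0.0, -1.0]]
wrist_force: [-0.3, -0.3, -0.2]
opening: 57.4
finger_force: 0.0
```

{"fn": "servo_tool", "kwargs": {"increments": [[[0,0,9.83],[0,0,0],-0.3],[[0,0,9.83],[0,0,0],-0.3],[[0,0,0],[0,0,0],-0.3]]}}

```text
clock: 20.3
ee_pos: [597.8, -130.3, 252.0]
orientation: [[0.99, -0.142, 0.001], [-0.142, -0.99, -0.0], [0.001, 0.0, -1.0]]
wrist_force: [0.3, 0.9, -0.4]
opening: 56.9
finger_force: 0.0
```

Run:
```python
from h import *
from bench import eyes
s,i=wrist("w4"); m=masks(i["color"]); print(s["ee_pos"],s["clock"],s["qpos"].round(0))
print("cam",-i["R"].T@i["t"])
for n,z in (("red",38),("yel",6)):
    for k,st,c,mm in blobs(m[n],300): print(n,st,c.round(1),p2w(i,*c,62).round(1), rect(i,mm,z))
t=eyes.get_image("top"); a=cv2.resize(t["color"][115:215,140:400,::-1],None,fx=2,fy=2,interpolation=cv2.INTER_CUBIC)
b=cv2.resize(i["color"][:,:,::-1],(520,390)); cv2.imwrite("pics/both4.png",np.vstack([a,b]))
```

```text
[ 597.78202003 -130.26175997  251.96319775] 20.3 [-13.  21.  94.   0.  65.  85.]
cam [ 678.74748181 -142.15958883  415.00904469]
red [ 290  151   95   99 7787] [336.3 196.3] [ 550.1 -222.6   62. ] (array([ 533.6, -225.6]), array([111.9, 131.9]), np.float32(-8.21))
red [ 430  260   66   49 1138] [465.5 282.6] [ 408.6 -380.8   62. ] (array([ 388.6, -395.4]), array([100.7,  31.9]), np.float32(49.66))
yel [393  51  14  43 314] [399.4  72.5] [ 678.4 -297.4   62. ] (array([ 678.4, -321.6]), array([14.8, 48.6]), np.float32(-3.78))
yel [ 394   94   56   79 1504] [415.5 138.1] [ 606.3 -314.9   62. ] (array([ 600.5, -349.9]), array([ 70.5, 100.3]), np.float32(-0.59))
yel [ 469  145   43   79 1023] [492.1 187.3] [ 535.4 -404.5   62. ] (array([ 512.7, -443.3]), array([107.1,  55. ]), np.float32(4.31))
yel [  96  146  122  117 2496] [156.1 195.8] [581.  -11.3  62. ] (array([548.4,   8.8]), array([147.6, 166.2]), np.float32(-5.36))
yel [ 395  177  116  108 3127] [440.9 227.5] [ 491.9 -346.7   62. ] (array([ 448.6, -385.7]), array([209.4, 116.2]), np.float32(60.88))
yel [387 250  27  26 334] [401.7 262.9] [ 449.5 -299.    62. ] (array([ 411.8, -324.8]), array([30.7, 37.2]), np.float32(-54.06))
yel [280 342  35  33 456] [295.2 360. ] [ 314.4 -149.4   62. ] (array([ 260.8, -154.1]), array([55. , 65.7]), np.float32(-4.72))
```

View pics/both4.png

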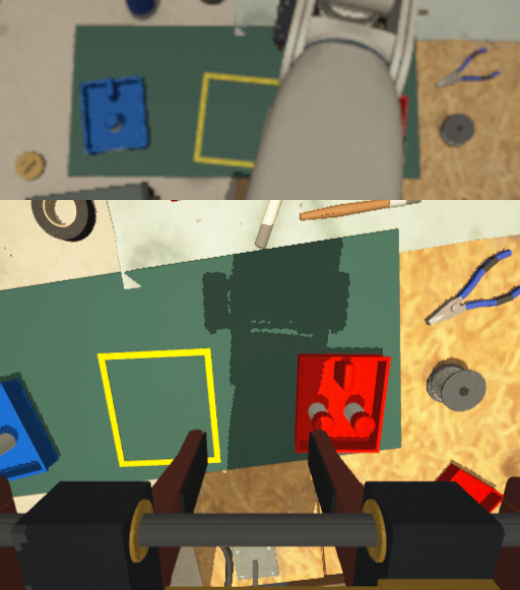

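The blue tube stands in its bin (top crop, (116,123)). In the wrist view the red bin is unmoved, both tubes stand in it, and the fin is clear at (343,375). I'll go to the fin.

{"fn": "servo_tool", "kwargs": {"increments": [[[0,0,0],[-0.002,0.02,0],0.1],[[0,0,0],[-0.003,0.035,0.02],0.1],[[0,0,0],[-0.003,0.035,0.03],0.1],[[0,0,0],[0,0.014,0.03],0.1],[[0,0,0],[0,0,0.04],0.1],[[0,0,0],[0,0,0.04],0.1],[[0,0,0],[0,0,0],0.1],[[0,0,0],[0,0,0],0.1]]}}

```text
clock: 21.4
ee_pos: [575.5, -232.9, 91.9]
orientation: [[0.99, -0.143, 0.001], [-0.143, -0.99, -0.001], [0.001, 0.0, -1.0]]
wrist_force: [-1.0, 0.2, -0.2]
opening: 39.5
finger_force: 0.0
```

{"fn": "servo_tool", "kwargs": {"increments": [[[0,0,0],[0,0,0.015],0.1],[[0,0,0],[0,0,0.02],0.1],[[0,0,0],[0,0,0.015],0.1],[[0,0,0],[0,0,0.01],0.1],[[0,0,0],[0,0,0.002],0.1],[[0,0,0],[0,0,0],0.1]]}}

```text
clock: 22.15
ee_pos: [575.1, -232.1, 28.6]
orientation: [[0.99, -0.143, 0.0], [-0.143, -0.99, -0.0], [0.0, 0.0, -1.0]]
wrist_force: [-0.4, 0.0, 0.0]
opening: 39.0
finger_force: 0.0
```

{"fn": "servo_tool", "kwargs": {"increments": [[[0,0,0],[0,0,0],0.4],[[0,0,0],[0,0,0],0.6],[[0,0,0],[0,0,0],0.8],[[0,0,0],[0,0,0],1],[[0,0,0],[0,0,0],1],[[0,0,0],[0,0,0],1],[[0,0,0],[0,0,0],1]], "newtons": 20}}

```text
clock: 23.02
ee_pos: [575.1, -232.2, 29.0]
orientation: [[0.99, -0.143, 0.0], [-0.143, -0.99, -0.0], [0.0, 0.0, -1.0]]
wrist_force: [-1.3, -1.4, 4.6]
opening: 12.0
finger_force: 20.0
```

{"fn": "servo_tool", "kwargs": {"increments": [[[0,0,0],[-0.0004,-0.005,0],1],[[0,0,0],[-0.0007,-0.01,0],1],[[0,0,0],[-0.0011,-0.015,0],1],[[0,0,0],[-0.0014,-0.02,0],1],[[0,0,0],[-0.0014,-0.02,0],1],[[0,0,0],[-0.0014,-0.02,0],1],[[0,0,0],[-0.0014,-0.02,0],1],[[0,0,0],[-0.0014,-0.02,0],1]]}}

```text
clock: 24.02
ee_pos: [585.0, -102.2, 29.0]
orientation: [[0.99, -0.143, 0.001], [-0.143, -0.99, -0.001], [0.001, 0.001, -1.0]]
wrist_force: [0.0, -5.9, 4.4]
opening: 11.9
finger_force: 20.0
```

{"fn": "servo_tool", "kwargs": {"increments": [[[0,0,0],[-0.0014,-0.02,0],1],[[0,0,0],[-0.0014,-0.02,0],1],[[0,0,0],[-0.0014,-0.02,0],1],[[0,0,0],[-0.0011,-0.016,0],1],[[0,0,0],[-0.001,-0.014,0],1],[[0,0,0],[-0.0007,-0.01,0],1],[[0,0,0],[-0.0005,-0.0067,0],1],[[0,0,0],[0,0,0],1]]}}

```text
clock: 25.02
ee_pos: [592.7, 5.0, 29.0]
orientation: [[0.99, -0.143, 0.001], [-0.143, -0.99, 0.0], [0.001, -0.0, -1.0]]
wrist_force: [0.1, 0.5, 5.7]
opening: 12.0
finger_force: 20.0
```

{"fn": "servo_tool", "kwargs": {"increments": [[[0,0,-0.7],[0,0,0],1],[[0,0,-1.2],[0,0,0],1],[[0,0,-0.9],[0,0,0],1],[[0,0,0],[0,0,0],1]]}}

```text
clock: 25.52
ee_pos: [592.5, 5.4, 29.0]
orientation: [[0.995, -0.096, 0.0], [-0.096, -0.995, 0.001], [0.0, -0.001, -1.0]]
wrist_force: [-0.5, 1.7, 6.5]
opening: 12.1
finger_force: 20.0
```

Release, rise, back off and look.

{"fn": "servo_tool", "kwargs": {"increments": [[[0,0,0],[0,0,0],0.6],[[0,0,0],[0,0,0],0.2],[[0,0,0],[0,0,0],0.1],[[0,0,0],[0,0,0],0.1],[[0,0,0],[0,0,-0.015],0.1],[[0,0,0],[0,0,-0.03],0.1],[[0,0,0],[0,0,-0.05],0.1],[[0,0,0],[0,0,-0.05],0.1]]}}

```text
clock: 26.52
ee_pos: [592.2, 4.6, 176.0]
orientation: [[0.995, -0.095, 0.0], [-0.095, -0.995, 0.0], [0.0, -0.0, -1.0]]
wrist_force: [1.0, -1.1, 0.6]
opening: 39.7
finger_force: 0.0
```

{"fn": "servo_tool", "kwargs": {"increments": [[[0,0,0],[0,0.02,-0.04],0.1],[[0,0,0],[0,0.04,-0.04],0.1],[[0,0,0],[0,0.04,0],0.1],[[0,0,0],[0,0.04,0],0.1],[[0,0,0],[0,0.04,0],0.1],[[0,0,0],[0,0.02,0],0.1],[[0,0,0],[0,0,0],0.1]]}}

```text
clock: 27.4
ee_pos: [573.2, -195.1, 254.1]
orientation: [[0.995, -0.097, 0.0], [-0.097, -0.995, 0.0], [0.0, -0.0, -1.0]]
wrist_force: [0.5, 0.7, 0.2]
opening: 39.4
finger_force: 0.0
```

Run:
```python
from h import *
from bench import eyes
s,i=wrist("w5"); m=masks(i["color"]); print(s["ee_pos"],s["clock"])
for n,z in (("red",38),("yel",6)):
    for k,st,c,mm in blobs(m[n],300): print(n,st,c.round(1), rect(i,mm,z))
t=eyes.get_image("top"); m=masks(t["color"])
for n,z in (("red",38),("yel",6),("blue",38)):
    for k,st,c,mm in blobs(m[n],250):
        if 120<c[1]<215: print("top",n,rect(t,mm,z))
a=cv2.resize(t["color"][115:215,140:400,::-1],None,fx=2,fy=2,interpolation=cv2.INTER_CUBIC)
b=cv2.resize(i["color"][:,:,::-1],(520,390)); cv2.imwrite("pics/both5.png",np.vstack([a,b]))
```

```text
[ 573.23648694 -195.14415321  254.10387772] 27.4
red [  43  145  107   98 8543] [ 97.8 191.7] (array([550.3,   5.1]), array([119.3, 129.7]), np.float32(-5.54))
red [376 256  69  43 872] [408.6 274.4] (array([ 385. , -396.8]), array([95.6, 38.7]), np.float32(51.31))
red [270 283  28  26 387] [286.2 299.7] (array([ 379.4, -219.5]), array([38.7, 41.3]), np.float32(-5.5))
yel [389  36  37  31 383] [405.3  51.2] (array([ 684.5, -390.7]), array([37. , 31.9]), np.float32(46.52))
yel [343  42  16  44 362] [349.8  62.9] (array([ 678. , -323.2]), array([16.7, 48.7]), np.float32(-6.33))
yel [373  58  33  33 419] [388.3  76.9] (array([ 659. , -368.5]), array([42.3, 28.4]), np.float32(58.0))
yel [405  58  50  37 490] [431.1  76. ] (array([ 651.6, -422.6]), array([27.6, 65.9]), np.float32(-46.87))
yel [ 345   85  167  200 7767] [425.4 187.7] (array([ 515.3, -410.6]), array([193.9, 274. ]), np.float32(-19.19))
yel [ 344   86   61   82 1805] [367.2 131.5] (array([ 602.1, -344.9]), array([97.6, 79. ]), np.float32(17.69))
yel [408 101  29  22 399] [420.7 111.1] (array([ 612.5, -413.6]), array([32.8, 25.9]), np.float32(84.45))
yel [  42  129  124  116 1913] [121.2 168.4] (array([549. ,   8.9]), array([147.4, 164.9]), np.float32(-5.4))
yel [ 441  141   69  166 2417] [483.1 234.9] (array([ 438.5, -510.8]), array([ 68.1, 253.1]), np.float32(-10.92))
yel [336 238  29  38 503] [349.4 256.8] (array([ 413.3, -321.6]), array([41. , 60.9]), np.float32(-5.35))
yel [231 342  37  24 422] [247.6 354.3] (array([ 250.9, -156.3]), array([59.7, 47. ]), np.float32(84.51))
top red (array([546.1,  10.7]), array([111.1, 128.3]), np.float32(-5.34))
top yel (array([548.5,   9.4]), array([148.9, 166.7]), np.float32(-5.48))
top blue (array([551.4, 231.6]), array([132.6, 113.3]), np.float32(6.77))
```

View pics/both5.png

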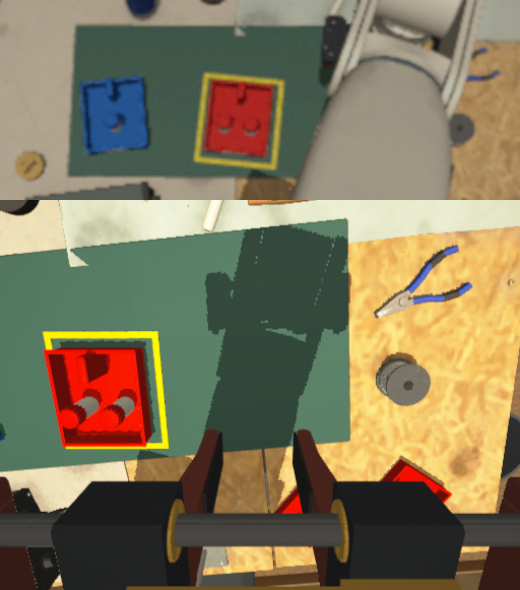

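The red bin sits inside the outline, about 3 mm off centre and square with it. All three tubes stand, the blue bin has not moved, and the gripper touches nothing.

```bash
python3 -c "
from bench import order; print(order.job_done())"
```

```text
the job is handed in; nothing more can be done
None
```

The job is handed in (no verdict came back): all three tubes stand in the bins of their cap colour, and the red bin sits inside the yellow outline, about 3 mm off centre and within 0.2° of square by the last pictures.

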